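Change over the pulley endurance stand

ROBOT

A 6-joint arm with a two-finger parallel gripper is mounted at the origin on the work surface. World frame = base frame: x ahead of the robot, y to its left, z up, the work surface at z = 0. Lengths are in m, angles in degrees, forces in N, time in s.
With the tool pointing down it reaches from about 0.325 to 0.85 m from the base axis. Payload 15.5 kg.
Tool frame: the origin (TCP) lies between the finger pads; the fingertips stand arm.tip_extent ahead of it and the grasp point (between the pads) lies 5 mm behind it (arm.tip_extent is the distance from the TCP to the fingertips, in m); z points along the fingers, y is the line along which they close (so a half turn about z gives the same grasp; the last joint's range is limited). The gripper opens to 91 mm and grips with 3 to 60 N. Pads are 32 mm wide; open, the fingers measure 118 mm over their backs; the gripper's body (76 mm by 178 mm) begins 60 mm behind the grasp point.
Start: joints at [63.169, 28.281, 77.091, -0, 74.628, -5.472], TCP at [0.228, 0.582, 0.228] pointing down, gripper open.
Joint ranges: [-166.48, 166.48], [-47.26, 123.95], [12.59, 153.08], [-70.14, 250.14], [6.76, 159.57], [-176.63, 176.63]. Speed limits (degrees/s): [108.29, 108.29, 147.25, 172.46, 172.46, 172.46].

INTERFACE

Orientations are given as a 3x3 rotation matrix whose columns are the frame's x, y, z axes.
In Python, from rig import arm, hand, kin, telemetry, optics gives the robot as it stands. Calls block until the motion is done:
- arm.move_to(position, orientation): joint-space move of the TCP to a pose.
- arm.move_l(position, orientation=None, feed=0.15): straight line of the TCP; orientation=None keeps the orientation; feed is the mean speed in m/s.
- arm.move_joints(angles): joint-space move.
- hand.grip(opening): finger opening in m; the grip force is fixed at half the most; returns when the fingers have stopped.
- arm.sleep(seconds).
- kin.solve_ik(position, orientation): joint angles nearest the present ones, or None.
- telemetry.observe(): the state.
- optics.snapshot(name): name is "scene" or "top"; returns the picture (420x560x3 uint8, red, green, blue); there is no depth.
- optics.get_calibration(name): a dict with "intrinsics" (3x3 intrinsics, pixels), "cam_to_world" (4x4, takes a point from camera to world coordinates). Camera axes: x right, y down, z forward; pixel columns grow to the right and rows downward; lengths in m; the calibration is good to about 2 mm. A picture is of the moment at which its call begins. get_calibration takes no time and is no camera call.
A pose or a line that the arm cannot do raises arm.Unreachable and nothing moves.
- arm.sign_off(): hands the job in; it is judged then, once.
Trained networks look in the newest picture that a camera, given by its name, has taken for a name from the list of things; names that differ only in an ending like _2 or _b are one class to them, and where a whole thing is asked for, a point or a joint stands for the part that bears it (a point fixed in the world has none). Each returns a list of dicts, best first, with "conf" (0 to 1); they miss things now and then, are a little off and sometimes report something else, mostly with a low value. They report only what shows in the picture. A call takes as long as a camera call.
- optics.spot_in(target, camera): "extent" ([left, top, right, bottom] in pixels, round what is visible of it).
- optics.masks_of(target, camera): "mask" (420x560 bool, what is visible of it) and "extent" ([left, top, right, bottom] in pixels, round what is visible of it).
The state is a dict: "t": time; "joint_positions": joint angles; "dq": joint speeds; "tau": joint torques, N m; "ee_pos": TCP position; "tool_rot": TCP orientation; "force": force on the tool from outside, world axes, zero at the start; "torque": the same for the moment, N m; "width": finger opening in m; "grasp_force": force on a finger pad.
Only numpy, scipy, OpenCV 4.12 (cv2) and the standard library are available. Lean on these libraries where they do the work, as an engineer would, in place of code of your own. Each camera call takes 0.05 s, during which the arm holds its last target. There are 200 camera calls.

TASK

Change over the endurance stand: put every black worn pulley from the spindles into the orange scrap tray, and fit every new coloured pulley from the build plate onto a spindle of its own, any one, boss upwards, turning it on the shaft until its keyway drops over the key and it sits fully down on the collar. Slide the scraper's blade all the way into its yellow sheath and let go of it. When all of that is done press the green start button down and release it; leave the other things on the bench alone.

Things in the scene. Friction and masses are not known exactly. Their poses are not given: they have to be found in the camera images.
- pulley1: Lime green printed timing pulley, 60 g, boss up on the dark build plate (3 mm thick); may be absent. Origin: centre of its underside, z up. Flanges 54 mm across, 0 to 14 mm high; round boss 30 mm across, 14 to 36 mm high. 16 mm through bore with one keyway 7 mm wide, out to 11.5 mm from the axis, over the full height on its +x side; a black line on the flange points along it.
- pulley2: Teal; otherwise the same as pulley1. May be absent.
- pulley3: White; otherwise the same as pulley1. May be absent.
- seat1 (a point): First spindle (on the red stop's side): centre of its seat, the top of a 40 mm collar, 75 mm above the bench. From it stands a 14 mm shaft, 40 mm tall, its last 5 mm a cone. z up, x from the axis towards the brass key (also a black line on the collar). Key: 5 mm wide, out to 10.5 mm from the axis, from the seat to 16 mm up; above it the shaft is plain.
- seat2 (a point): Seat of the middle spindle, same as seat1, 90 mm from it. A pulley not yet in line rests on the key's top, 16 mm above the seat. The spindles are braked and do not turn.
- seat3 (a point): Seat of the third spindle, same as seat1, on the green button's side, 90 mm from the middle one.
- stand: Grey endurance stand, fixed: 160 mm (x) by 320 mm (y), 67 mm tall, origin under its centre, x away from the robot. Three upright spindles in a row along y, 30 mm behind the centre; in front of them a control strip with the green button (+y end), a display and the red stop (-y end, top 92 mm above the bench).
- start (a joint): Green start button, 26 mm across: 0 up, 0.006 m fully down (about 5 N); a spring returns it. It counts as pressed beyond 0.004 m.
- start_top (a point): Centre of the top face of the green start button, about 88 mm above the bench; pressed straight down.
- scraper: Scraper lying flat on the bench: blue handle 100 mm long (along its x), 24 mm wide (y), 18 mm thick (z); origin under the middle of the handle; steel blade 45 mm wide and 3 mm thick, from 50 to 120 mm along +x, its middle plane 9 mm above the underside of the handle. 120 g.
- blade_tip (a point): Middle of the blade's front edge, 120 mm along the scraper's x from its origin and 9 mm above the underside of the handle.
- sheath: Yellow blade sheath fixed to the bench, 70 x 70 x 24 mm, origin under its centre. Level slot open on its -x face, running along +x, 60 mm deep, 52 mm wide, 4.5 to 16.5 mm above the bench: the blade goes in with the handle's underside on the bench. A gap along the roof shows the blade.
- slot_end (a point): Middle of the closed end of the sheath's slot, 60 mm in from its open mouth, 9 mm above the bench; its x axis points the way the blade goes in.
- print_boat: Small grey printed boat 34 mm long on the build plate; leave alone.
- vase: White printed vase, 120 mm tall, behind the stand's right end; leave alone.
- glue_stick: Glue stick standing on the bench, 28 mm across, 85 mm tall, between the scraper and the build plate; leave alone.
- coil_red: Red ring-shaped coil holder, 64 mm across, 22 mm high; leave alone.
- coil_green: Green ring-shaped coil holder, 68 mm across, 20 mm high; leave alone.
- cutters: Blue-handled side cutters lying behind the build plate; leave alone.
- calliper: Calliper lying behind the stand; leave alone.
- worn1: Black worn pulley with a white line, seated on the first spindle at the start (or absent); same shape and axes as pulley1.
- worn2: Black worn pulley, as worn1, on the middle spindle (or absent).
- worn3: Black worn pulley, as worn1, on the third spindle (or absent).
- tray: Orange scrap tray fixed to the bench, open on top: 130 mm (x) by 140 mm (y) by 32 mm high, walls and floor 3 mm, origin under its centre. Worn pulleys may be dropped in from just above it, and may lie in it any way.

How it is judged (in metres and radians):
On the way, in this order (a step that is already met when the one before it is completed fails the run):
1. the worn pulleys are in the scrap tray, every new pulley is seated on a spindle, and the scraper's blade is home in the sheath, all released (((horizontal distance between pulley1 and seat1 below 0.005 m and z of pulley1 in the frame of seat1 between -0.005 and 0.003 m and angle between pulley1's own z axis and vertical below 0.1 rad) or (horizontal distance between pulley1 and seat2 below 0.005 m and z of pulley1 in the frame of seat2 between -0.005 and 0.003 m and angle between pulley1's own z axis and vertical below 0.1 rad) or (horizontal distance between pulley1 and seat3 below 0.005 m and z of pulley1 in the frame of seat3 between -0.005 and 0.003 m and angle between pulley1's own z axis and vertical below 0.1 rad)) and ((horizontal distance between pulley2 and seat1 below 0.005 m and z of pulley2 in the frame of seat1 between -0.005 and 0.003 m and angle between pulley2's own z axis and vertical below 0.1 rad) or (horizontal distance between pulley2 and seat2 below 0.005 m and z of pulley2 in the frame of seat2 between -0.005 and 0.003 m and angle between pulley2's own z axis and vertical below 0.1 rad) or (horizontal distance between pulley2 and seat3 below 0.005 m and z of pulley2 in the frame of seat3 between -0.005 and 0.003 m and angle between pulley2's own z axis and vertical below 0.1 rad)) and ((horizontal distance between pulley3 and seat1 below 0.005 m and z of pulley3 in the frame of seat1 between -0.005 and 0.003 m and angle between pulley3's own z axis and vertical below 0.1 rad) or (horizontal distance between pulley3 and seat2 below 0.005 m and z of pulley3 in the frame of seat2 between -0.005 and 0.003 m and angle between pulley3's own z axis and vertical below 0.1 rad) or (horizontal distance between pulley3 and seat3 below 0.005 m and z of pulley3 in the frame of seat3 between -0.005 and 0.003 m and angle between pulley3's own z axis and vertical below 0.1 rad)) and x of worn1 in the frame of tray between -0.065 and 0.065 m and y of worn1 in the frame of tray between -0.07 and 0.07 m and z of each of worn1, worn2, worn3 in the frame of tray below 0.06 m and x of worn2 in the frame of tray between -0.065 and 0.065 m and y of worn2 in the frame of tray between -0.07 and 0.07 m and x of worn3 in the frame of tray between -0.065 and 0.065 m and y of worn3 in the frame of tray between -0.07 and 0.07 m and x of blade_tip in the frame of slot_end between -0.01 and 0.006 m and y of blade_tip in the frame of slot_end between -0.008 and 0.008 m and angle between the x axis of scraper and the x axis of sheath, either way round below 0.2 rad and angle between scraper's own z axis and vertical below 0.2 rad and z of blade_tip in the frame of slot_end between -0.006 and 0.008 m and contact force between each of worn1, worn2, worn3, pulley1, pulley2, pulley3, scraper and the fingers below 0.1 N), for 0.2 s.
2. with all of that still so, the green start button is pressed down (((horizontal distance between pulley1 and seat1 below 0.005 m and z of pulley1 in the frame of seat1 between -0.005 and 0.003 m and angle between pulley1's own z axis and vertical below 0.1 rad) or (horizontal distance between pulley1 and seat2 below 0.005 m and z of pulley1 in the frame of seat2 between -0.005 and 0.003 m and angle between pulley1's own z axis and vertical below 0.1 rad) or (horizontal distance between pulley1 and seat3 below 0.005 m and z of pulley1 in the frame of seat3 between -0.005 and 0.003 m and angle between pulley1's own z axis and vertical below 0.1 rad)) and ((horizontal distance between pulley2 and seat1 below 0.005 m and z of pulley2 in the frame of seat1 between -0.005 and 0.003 m and angle between pulley2's own z axis and vertical below 0.1 rad) or (horizontal distance between pulley2 and seat2 below 0.005 m and z of pulley2 in the frame of seat2 between -0.005 and 0.003 m and angle between pulley2's own z axis and vertical below 0.1 rad) or (horizontal distance between pulley2 and seat3 below 0.005 m and z of pulley2 in the frame of seat3 between -0.005 and 0.003 m and angle between pulley2's own z axis and vertical below 0.1 rad)) and ((horizontal distance between pulley3 and seat1 below 0.005 m and z of pulley3 in the frame of seat1 between -0.005 and 0.003 m and angle between pulley3's own z axis and vertical below 0.1 rad) or (horizontal distance between pulley3 and seat2 below 0.005 m and z of pulley3 in the frame of seat2 between -0.005 and 0.003 m and angle between pulley3's own z axis and vertical below 0.1 rad) or (horizontal distance between pulley3 and seat3 below 0.005 m and z of pulley3 in the frame of seat3 between -0.005 and 0.003 m and angle between pulley3's own z axis and vertical below 0.1 rad)) and x of worn1 in the frame of tray between -0.065 and 0.065 m and y of worn1 in the frame of tray between -0.07 and 0.07 m and z of each of worn1, worn2, worn3 in the frame of tray below 0.06 m and x of worn2 in the frame of tray between -0.065 and 0.065 m and y of worn2 in the frame of tray between -0.07 and 0.07 m and x of worn3 in the frame of tray between -0.065 and 0.065 m and y of worn3 in the frame of tray between -0.07 and 0.07 m and x of blade_tip in the frame of slot_end between -0.01 and 0.006 m and y of blade_tip in the frame of slot_end between -0.008 and 0.008 m and angle between the x axis of scraper and the x axis of sheath, either way round below 0.2 rad and angle between scraper's own z axis and vertical below 0.2 rad and z of blade_tip in the frame of slot_end between -0.006 and 0.008 m and value of joint start above 0.004 m), for 0.05 s.
At the end, for the whole second after the job is handed in: Worn pulleys in the tray. New ones on spindles: within 5 mm of the axis, under 3 mm above the seat, tilt under 0.1 rad. Blade tip within 10 mm of the slot's end and 8 mm of its middle line, scraper level and in line within 0.2 rad. All released and at rest; start button pressed and up again (all of step 1 and value of joint start below 0.002 m and linear speed of each of worn1, worn2, worn3, pulley1, pulley2, pulley3, scraper below 0.02 m/s); the robot touches nothing.
It fails at once if one of the other things on the bench is moved more than 50 mm (distance of any of print_boat, vase, glue_stick, coil_red, coil_green, cutters, calliper from where it was at the start of the episode above 0.05 m).
It fails at once if the vase or the glue stick is knocked over (angle between any of vase, glue_stick's own z axis and vertical above 0.6 rad).
Of worn1, worn2, worn3 only 2 to 3 are there at a start; the rules pass over those that are not, and their reading is None.
Of pulley1, pulley2, pulley3 only 2 to 3 are there at a start; the rules pass over those that are not, and their reading is None.
At some moment in a run one of pulley1, pulley2, pulley3, scraper may be knocked a few centimetres aside while the robot is not near it.
It also fails if it takes over 210 s, if anything falls off the work surface, if the arm or the gripper's body presses on something with over 40 N, if the wrist force passes 120 N, or if a joint passes its speed limit or range.

## Working session

There is one attempt and no reset: what is moved stays moved. The work goes in short steps, each a Python script; the robot and the scene stay as the last script left them, time stands still between calls to the robot, and variables do not carry over. Pictures are saved under pics/ and viewed, at most 14 in all, crops included, and the job is handed in when it is done.

```bash
ls; mkdir -p pics; python3 - <<'E'
from rig import arm,hand,kin,telemetry,optics
import cv2,numpy as np
for n in("scene","top"):
    im=optics.snapshot(n); cv2.imwrite(f"pics/{n}0.png",im[:,:,::-1])
    c=optics.get_calibration(n); print(n,np.round(c["intrinsics"],1).tolist(),np.round(c["cam_to_world"],4).tolist())
print(arm.tip_extent); s=telemetry.observe(); print(s["t"],s["tool_rot"],s["width"])
E
```

```text
pics
rig.py
scene [[399.6, 0.0, 275.2], [0.0, 399.6, 208.6], [0.0, 0.0, 1.0]] [[0.6111, 0.6563, -0.4424, 1.0178], [0.7915, -0.5141, 0.3305, -0.3721], [-0.0105, -0.5522, -0.8337, 0.9988], [0.0, 0.0, 0.0, 1.0]]
top [[479.2, 0.0, 286.1], [0.0, 479.2, 214.4], [0.0, 0.0, 1.0]] [[0.0156, -0.9926, 0.1202, 0.3837], [-0.9998, -0.0171, -0.0114, -0.0037], [0.0134, -0.12, -0.9927, 1.4969], [0.0, 0.0, 0.0, 1.0]]
0.014
0.1 [[-9.31304451e-01  3.64241353e-01 -5.05980195e-04]
 [ 3.64241684e-01  9.31303965e-01 -9.59156493e-04]
 [ 1.21856903e-04 -1.07756579e-03 -9.99999412e-01]] 0.0914622055066288
```

View pics/scene0.png

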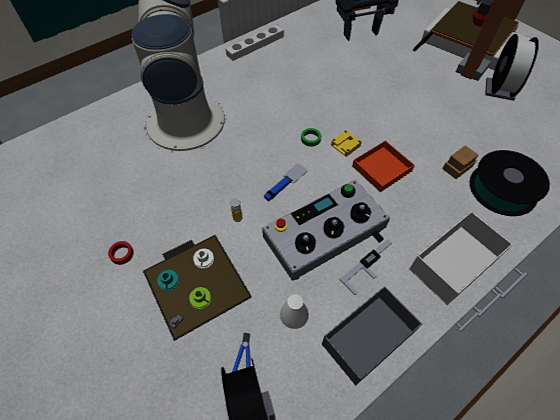

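View pics/top0.png

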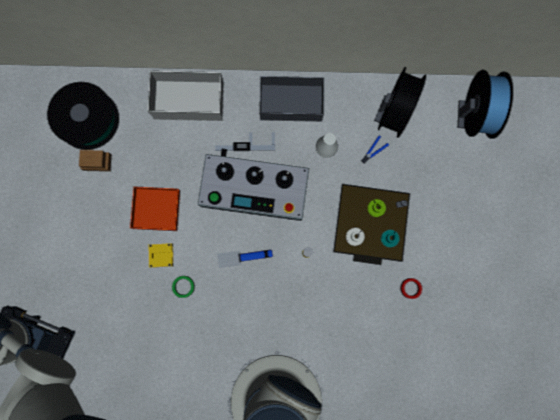

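The bench holds three worn pulleys on the stand (top-view pixels 225,171; 255,175; 284,179) and three new ones on the plate (white 355,237; lime 376,208; teal 391,238). The scraper is at (245,257) with its blade pointing left, towards the sheath at (161,255). The tray is at (155,208).

```bash
python3 - <<'E'
import cv2,numpy as np
t=cv2.imread("pics/top0.png"); s=cv2.imread("pics/scene0.png")
def up(im,x0,y0,x1,y1,k): return cv2.resize(im[y0:y1,x0:x1],None,fx=k,fy=k,interpolation=cv2.INTER_CUBIC)
a=up(t,190,150,310,220,5); b=up(t,335,185,415,265,5)[:,:]; c=up(t,140,235,280,275,5)
W=np.zeros((600,800,3),np.uint8)
W[:350,:600]=a; c=up(t,140,235,280,275,5)
W[350:550,:700]=c
cv2.imwrite("pics/cropA.png",W)
W=np.zeros((600,800,3),np.uint8); W[:400,:400]=b
W[:400,400:800]=up(s,150,235,230,315,5); W[400:600,:500]=up(s,290,190,390,230,5) if 0 else up(s,290,195,390,235,5); W[400:600,500:800]=up(s,320,120,380,160,5)
cv2.imwrite("pics/cropB.png",W)
E
```

```text
(no output)
```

View pics/cropA.png

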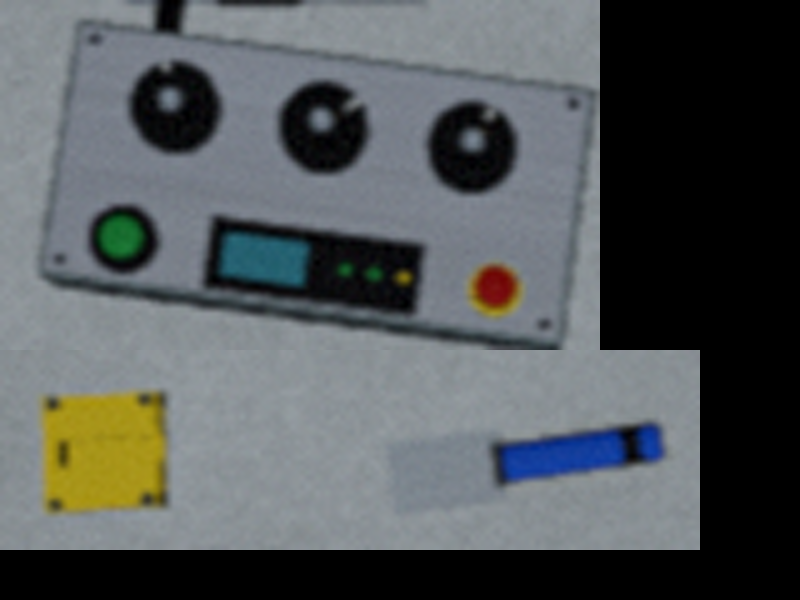

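View pics/cropB.png

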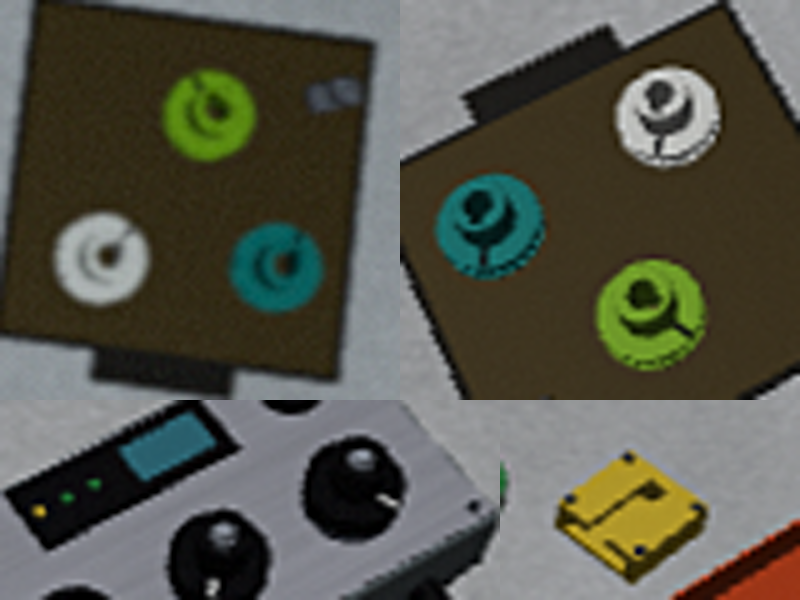

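```bash
cat > h.py <<'E'
from rig import arm,hand,kin,telemetry,optics
import cv2,numpy as np,json
from scipy.optimize import least_squares
CAL={n:optics.get_calibration(n) for n in("scene","top")}
CAL={n:(c["intrinsics"],np.linalg.inv(c["cam_to_world"])) for n,c in CAL.items()}
CAL={n:(np.array(k),np.array(m)) for n,(k,m) in CAL.items()}
def proj(P,n):
    K,M=CAL[n]; q=(np.atleast_2d(P)@M[:3,:3].T+M[:3,3])@K.T
    return q[:,:2]/q[:,2:]
a=np.linspace(0,2*np.pi,60,endpoint=False)
def circ(r,z): return np.c_[r*np.cos(a),r*np.sin(a),0*a+z]
PUL=np.r_[circ(.027,0),circ(.027,.014),circ(.015,.036)]
def box(x0,x1,y0,y1,z0,z1): return np.array([[x,y,z] for x in(x0,x1) for y in(y0,y1) for z in(z0,z1)])
SCR=np.r_[box(-.05,.05,-.012,.012,0,.018),box(.05,.12,-.0225,.0225,.0075,.0105)]
SHE=box(-.035,.035,-.035,.035,0,.024); TRAY=box(-.065,.065,-.07,.07,0,.032); STAND=box(-.08,.08,-.16,.16,0,.067)
def place(M,p,z=0):
    c,s=np.cos(p[2]),np.sin(p[2]); return M@np.array([[c,s,0],[-s,c,0],[0,0,1]])+[p[0],p[1],z]
def mom(c,ang):
    m=cv2.moments(cv2.convexHull(np.float32(c).reshape(-1,1,2))); f=[m["m10"]/m["m00"],m["m01"]/m["m00"]]
    if ang:
        f+=[m["mu20"]/m["m00"]/30,m["mu11"]/m["m00"]/30,m["mu02"]/m["m00"]/30]
    return np.array(f)
def detect(name,cams=("scene","top"),minc=.3):
    out={}
    for n in cams:
        d=[q for q in optics.masks_of(name,n) if q["conf"]>minc]
        if d: out[n]=d
    return out
def maskpts(m):
    m=m.astype(np.uint8); _,l,st,_=cv2.connectedComponentsWithStats(m); m=(l==1+np.argmax(st[1:,4]))
    r,c=np.nonzero(m)
    return np.r_[np.c_[c-.5,r-.5],np.c_[c+.5,r-.5],np.c_[c-.5,r+.5],np.c_[c+.5,r+.5]].astype(float)  # pixel centres at integers
def fit(model,masks,p0,z=0,yaw=True):
    "masks {cam:mask}; returns pose, per-camera residuals"
    t={n:mom(maskpts(m),yaw) for n,m in masks.items()}
    f=lambda p:np.concatenate([mom(proj(place(model,p if yaw else [*p,0],z),n),yaw)-t[n] for n in t])
    r=least_squares(f,p0 if yaw else p0[:2],x_scale=[.01,.01,.1][:3 if yaw else 2],diff_step=1e-4)
    return r.x,np.round(r.fun,2)
def unproj(uv,n,z):
    K,M=CAL[n]; R=M[:3,:3].T; o=-R@M[:3,3]; d=R@np.linalg.solve(K,[uv[0],uv[1],1]); return o+d*(z-o[2])/d[2]
def line_angle(imgs,xy,z,bright):
    "direction of the line on the flange; z = underside height"
    th=np.radians(np.arange(0,360,2)); tot=np.zeros(180); w=np.zeros(180); each={}
    for n,im in imgs.items():
        g=im.astype(np.float32).max(2)
        uv=proj(circ(.0155,.036)+[*xy,z],n); uv0=proj(circ(.0155,.014)+[*xy,z],n)
        hull=cv2.convexHull(np.float32(np.r_[uv,uv0]))
        prof=np.zeros(180); ok=np.zeros(180)
        for r in np.arange(.0175,.0251,.0015):
            q=proj(np.c_[xy[0]+r*np.cos(th),xy[1]+r*np.sin(th),0*th+z+.014],n).astype(np.float32)
            v=cv2.remap(g,q[:,0].copy(),q[:,1].copy(),cv2.INTER_CUBIC)[:,0]
            o=np.array([cv2.pointPolygonTest(hull,(float(u[0]),float(u[1])),True)<-1.2 for u in q])
            prof+=np.where(o,v,0); ok+=o
        v=np.where(ok>=3,prof/np.maximum(ok,1),np.nan); d=(v-np.nanmedian(v))*(1 if bright else -1)
        d=np.nan_to_num(np.clip(d,0,None)); k=np.argmax(d)
        sel=(np.arange(-8,9)+k)%180; wt=np.clip(d[sel]-.3*d[k],0,None)
        each[n]=(round(float(2*k+2*(np.arange(-8,9)*wt).sum()/wt.sum()),1),round(float(d[k]),0))
    return each
def Rd(yaw):
    "tool down, tool y axis at angle yaw(rad)+90: tool x along yaw"
    c,s=np.cos(yaw),np.sin(yaw); return np.array([[c,s,0],[s,-c,0],[0,0,-1.]])
E
python3 - <<'E'
from h import *
imgs={n:optics.snapshot(n) for n in CAL}
for nm,mod,z in[("worn1",PUL,.075),("pulley1",PUL,.003),("pulley2",PUL,.003),("pulley3",PUL,.003)]:
    D=detect(nm)
    for n in D:
        for d in D[n]:
            g=unproj(mom(maskpts(d["mask"]),False),n,z+.012)
            p,r=fit(PUL,{n:d["mask"]},g[:2],z,False)
            print(nm,n,round(d["conf"],2),d["mask"].sum(),np.round(p,4),line_angle({n:imgs[n]},p,z,nm=="worn1"))
for nm,mod,p0 in[("scraper",SCR,(0.4,.12,1.6)),("sheath",SHE,(.4,.4,1.6)),("tray",TRAY,(.55,.4,.0)),("stand",STAND,(.6,.1,-.1))]:
    D=detect(nm)
    for n in list(D)+["both"]:
        M={k:D[k][0]["mask"] for k in(D if n=="both" else[n])}
        p,r=fit(mod,M,p0); print(nm,n,[len(D[k]) for k in D],np.round(p,4),r)
D=detect("start_top")
for n in D:
    for d in D[n]: print("start",n,d["conf"],d["extent"],unproj([(d["extent"][0]+d["extent"][2]-1)/2,(d["extent"][1]+d["extent"][3]-1)/2],n,.086))
E
```

```text
worn1 scene 0.77 314 [0.6732 0.0779] {'scene': (306.0, 151.0)}
worn1 scene 0.72 316 [0.6835 0.1677] {'scene': (12.3, 145.0)}
worn1 scene 0.62 318 [ 0.6618 -0.0109] {'scene': (330.7, 158.0)}
worn1 top 0.81 247 [ 0.6621 -0.0126] {'top': (295.5, 30.0)}
worn1 top 0.51 262 [0.6832 0.1654] {'top': (296.9, 29.0)}
worn1 top 0.49 272 [0.6712 0.0765] {'top': (311.0, 101.0)}
pulley1 scene 0.91 348 [ 0.4971 -0.3439] {'scene': (323.0, 82.0)}
pulley1 scene 0.8 329 [ 0.4995 -0.2354] {'scene': (316.7, 154.0)}
pulley1 scene 0.53 377 [ 0.5914 -0.3019] {'scene': (19.7, 136.0)}
pulley1 top 0.74 204 [ 0.4982 -0.237 ] {'top': (237.2, 26.0)}
pulley1 top 0.65 269 [ 0.5882 -0.3052] {'top': (25.2, 60.0)}
pulley1 top 0.63 247 [ 0.4953 -0.3462] {'top': (225.7, 11.0)}
pulley1 top 0.48 422 [ 0.7872 -0.1482] {'top': (54.0, 45.0)}
pulley2 scene 0.91 348 [ 0.4971 -0.3439] {'scene': (323.0, 82.0)}
pulley2 scene 0.8 329 [ 0.4995 -0.2354] {'scene': (316.7, 154.0)}
pulley2 scene 0.53 377 [ 0.5914 -0.3019] {'scene': (19.7, 136.0)}
pulley2 top 0.74 204 [ 0.4982 -0.237 ] {'top': (237.2, 26.0)}
pulley2 top 0.65 269 [ 0.5882
[... 1090 characters left out ...]
05  0.15 -0.11]
tray scene [2, 1] [5.758e-01 3.877e-01 1.000e-04] [-0.    0.    0.07 -0.05 -0.21]
tray top [2, 1] [5.750e-01 3.853e-01 1.000e-04] [-0.    0.   -0.07 -0.02 -0.13]
tray both [2, 1] [ 0.5755  0.3863 -0.0359] [-0.34  0.15  0.13 -0.01 -0.23 -0.31 -0.17 -0.06  0.02 -0.15]
stand scene [1, 2] [ 0.6483  0.0846 -0.1536] [ 0.01 -0.13  0.82 -1.44 -0.07]
stand top [1, 2] [ 0.6482  0.0816 -0.1659] [ 0.   -0.02  0.69  0.57 -0.83]
stand both [1, 2] [ 0.6484  0.0831 -0.1588] [-0.37  0.17  0.97 -1.38 -0.14 -0.49 -0.08  0.75  0.43 -0.88]
start scene 0.57 [342.0, 184.0, 354.5, 191.9] [0.60327373 0.19556359 0.086     ]
start top 0.63 [207.5, 194.7, 217.8, 203.8] [0.59767431 0.20055525 0.086     ]
```

```bash
cat >> h.py <<'E'
SEAT={1:np.array([.6619,-.0118]),2:np.array([.6722,.0772]),3:np.array([.6834,.1666])}
KEY={1:330.7,2:308.,3:12.3}
def up(p,z): return [p[0],p[1],z]
def st(msg=""):
    s=telemetry.observe(); print(msg,"t",round(s["t"],1),"F",np.round(s["force"],1),"T",np.round(s["torque"],2),"w",round(s["width"],4),"gf",round(s["grasp_force"],1),"p",np.round(s["ee_pos"],4)); return s
E
python3 - <<'E'
from h import *
for k in SEAT:
    print(k,[(y,None if (q:=kin.solve_ik(up(SEAT[k],.15),Rd(np.radians(y)))) is None else round(float(q[5]))) for y in range(0,360,45)])
for p in[(.4965,-.345),(.4988,-.236),(.59,-.303)]: print([(y,None if (q:=kin.solve_ik(up(p,.15),Rd(np.radians(y)))) is None else round(float(q[5]))) for y in range(0,360,45)])
st()
p=SEAT[3]; yaw=np.radians(173)   # tool x along -stand x, closes along the row
arm.move_to(up(p,.18),Rd(yaw)); hand.grip(.05); st("above")
arm.move_l(up(p,.1055),feed=.15); st("down")
hand.grip(.0); st("grip")
hand.grip(.05); 
arm.move_l(up(p,.1055),Rd(yaw-np.pi/2)); hand.grip(0); st("grip2")
E
```

```text
1 [(0, 84), (45, 39), (90, -6), (135, -51), (180, -96), (225, -141), (270, 174), (315, 129)]
2 [(0, 91), (45, 46), (90, 1), (135, -44), (180, -89), (225, -134), (270, None), (315, 136)]
3 [(0, 99), (45, 54), (90, 9), (135, -36), (180, -81), (225, -126), (270, -171), (315, 144)]
[(0, 50), (45, 5), (90, -40), (135, -85), (180, -130), (225, -175), (270, 140), (315, 95)]
[(0, 58), (45, 13), (90, -32), (135, -77), (180, -122), (225, -167), (270, 148), (315, 103)]
[(0, 58), (45, 13), (90, -32), (135, -77), (180, -122), (225, -167), (270, 148), (315, 103)]
 t 1.1 F [ 0.7 -0.1  0.2] T [0.05 0.04 0.01] w 0.091 gf 0.0 p [0.2277 0.5821 0.2279]
above t 4.1 F [-1.1 -0.1 -0.3] T [0.01 0.03 0.  ] w 0.0497 gf 0.0 p [0.6834 0.1666 0.18  ]
down t 4.7 F [-0.7  0.2 -0. ] T [0.03 0.04 0.01] w 0.0499 gf 0.0 p [0.6835 0.1666 0.1055]
grip t 5.2 F [-0.5  0.5  4.2] T [0.09 0.1  0.02] w 0.0285 gf 30.0 p [0.6836 0.1667 0.1059]
grip2 t 7.9 F [-0.  -0.2  0.1] T [-0.11  0.15 -0.03] w 0.0283 gf 30.0 p [0.6834 0.1666 0.1055]
```

```bash
cat >> h.py <<'E'
def probe(p,step=.0005,n=5,thr=5.):
    "held pulley on its shaft: find the play each way, return its middle"
    c=np.array(p[:3],float)
    for ax in(0,1):
        lim=[]
        for sg in(1,-1):
            f0=telemetry.observe()["force"][ax]
            for i in range(1,n+1):
                q=c.copy(); q[ax]+=sg*i*step; arm.move_l(q,feed=.02); f=telemetry.observe()["force"][ax]-f0
                if abs(f)>thr: break
            lim.append(sg*i*step); print(ax,lim[-1],round(f,1),end="; ")
            arm.move_l(c,feed=.05)
        c[ax]+=sum(lim)/2; arm.move_l(c,feed=.03)
    print(); return c
E
python3 - <<'E'
from h import *
st()
c=probe(up(SEAT[3],.1055)); print(c); st("probed")
arm.move_l(up(c,.16),feed=.2); st("lifted")
arm.move_to([.575-.03,.386+.03,.16],Rd(np.radians(90))); arm.move_l([.575-.03,.386+.03,.04],feed=.25); hand.grip(.06); arm.move_l([.575-.03,.386+.03,.16],feed=.3); st("dropped")
E
```

```text
t 7.9 F [-0.  -0.2  0.1] T [-0.11  0.15 -0.03] w 0.0283 gf 30.0 p [0.6834 0.1666 0.1055]
0 0.001 -6.6; 0 -0.002 5.1; 1 0.002 -6.2; 1 -0.001 6.4; 
[0.6829 0.1671 0.1055]
probed t 12.4 F [-0.1 -0.1  1. ] T [-0.23  0.06  0.01] w 0.0282 gf 30.0 p [0.6829 0.1669 0.1055]
lifted t 12.8 F [-0.5  0.7 -1.1] T [-0.13  0.06  0.01] w 0.0285 gf 30.0 p [0.6831 0.1671 0.1606]
dropped t 15.8 F [-1.5  0.3 -0.7] T [-0.09  0.08 -0.01] w 0.0598 gf 0.0 p [0.5452 0.4162 0.1613]
```

```bash
python3 - <<'E'
from h import *
for k,d in((2,(-.03,-.035)),(1,(.03,-.01))):
    p=SEAT[k]
    arm.move_to(up(p,.16),Rd(np.radians(173))); hand.grip(.05); arm.move_l(up(p,.1055),feed=.2)
    hand.grip(0); hand.grip(.05); arm.move_l(up(p,.1055),Rd(np.radians(83)),feed=.2); hand.grip(0); st("grip")
    c=probe(up(p,.1055)); print(k,c)
    arm.move_l(up(c,.16),feed=.2); st("lifted")
    q=np.array([.575+d[0],.386+d[1]])
    arm.move_to(up(q,.16),Rd(np.radians(90))); arm.move_l(up(q,.056),feed=.25); hand.grip(.055); arm.move_l(up(q,.16),feed=.3); st("dropped")
im=optics.snapshot("top"); cv2.imwrite("pics/top1.png",cv2.resize(im[100:280,100:420,::-1],None,fx=2.5,fy=2.5))
E
```

```text
grip t 21.0 F [ 2.3 -0.1  1.2] T [-0.11 -0.55 -0.01] w 0.0279 gf 30.0 p [0.6724 0.0771 0.1056]
0 0.001 -5.5; 0 -0.001 5.7; 1 0.0015 -7.8; 1 -0.001 5.9; 
2 [0.6722  0.07745 0.1055 ]
lifted t 25.2 F [ 0.5  0.2 -0.9] T [-0.1   0.07 -0.01] w 0.0282 gf 30.0 p [0.672  0.0772 0.1602]
dropped t 28.0 F [-0.3 -0.7 -0.7] T [-0.14 -0.01 -0.02] w 0.055 gf 0.0 p [0.5453 0.3512 0.161 ]
grip t 33.8 F [-0.2  0.7 -0.3] T [-0.09  0.1   0.  ] w 0.0279 gf 30.0 p [ 0.6619 -0.0118  0.1055]
0 0.0015 -5.2; 0 -0.002 6.5; 1 0.002 -7.4; 1 -0.0015 7.7; 
1 [ 0.66165 -0.01155  0.1055 ]
lifted t 39.2 F [-0.4  0.3 -2. ] T [-0.1   0.07  0.03] w 0.0285 gf 30.0 p [ 0.6618 -0.0116  0.1605]
dropped t 42.3 F [-0.2 -0.3 -0.8] T [-0.1   0.05  0.04] w 0.0546 gf 0.0 p [0.6053 0.3761 0.1611]
```

View pics/top1.png

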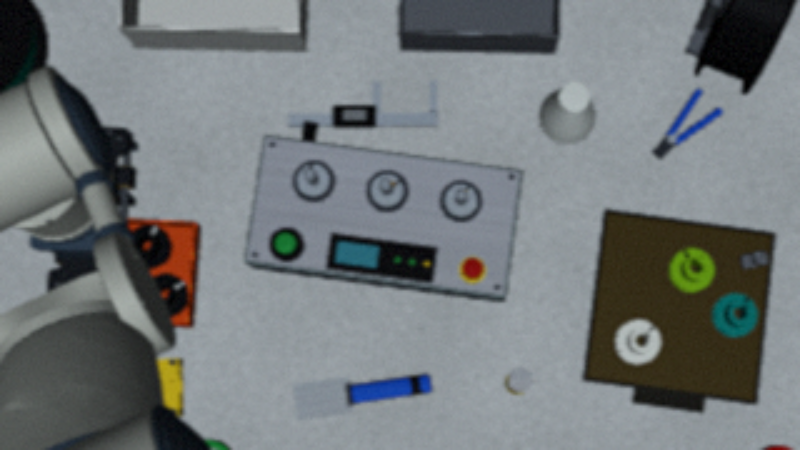

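The top view shows two worn pulleys in the tray, with the arm hiding the third, and all the spindles are free. The teal pulley was knocked to about (394,226) in full-picture pixels, so I'll measure the new pulleys again and fit one.

```bash
cat >> h.py <<'E'
SEAT={1:np.array([.6617,-.0117]),2:np.array([.6722,.0775]),3:np.array([.6828,.1671])}
def line2(im,n,xy,z,bright=False,zl=.014,r0=.0175,r1=.0255,boss=True):
    th=np.radians(np.arange(0,360,2)); g=im.astype(np.float32).max(2); P=[];O=[]
    hull=cv2.convexHull(np.float32(np.r_[proj(circ(.0152,.036)+[*xy,z],n),proj(circ(.0152,.014)+[*xy,z],n)]))
    for r in np.arange(r0,r1,.0015):
        q=proj(np.c_[xy[0]+r*np.cos(th),xy[1]+r*np.sin(th),0*th+z+zl],n).astype(np.float32)
        P.append(cv2.remap(g,q[:,0].copy(),q[:,1].copy(),cv2.INTER_CUBIC)[:,0])
        O.append([(not boss) or cv2.pointPolygonTest(hull,(float(u[0]),float(u[1])),True)<-1. for u in q])
    P=np.array(P); O=np.array(O); ok=O.sum(0)
    v=np.where(ok>=3,(P*O).sum(0)/np.maximum(ok,1),np.nan)
    idx=(np.arange(180)[:,None]+np.arange(-25,26))%180
    d=(v-np.nanmedian(v[idx],axis=1))*(1 if bright else -1); d=np.nan_to_num(np.clip(d,0,None)); k=int(np.argmax(d))
    wt=np.clip(d[(np.arange(-8,9)+k)%180]-.3*d[k],0,None)
    return round(float(2*k+2*(np.arange(-8,9)*wt).sum()/wt.sum())%360,1),round(float(d[k]))
def newpulleys():
    imgs={n:optics.snapshot(n) for n in CAL}; out={}
    for n in CAL:
        for d in optics.masks_of("pulley1",n):
            if d["conf"]<.3: continue
            c=imgs[n][d["mask"]].mean(0); col="lime" if c[1]>1.4*c[2] else "teal" if c[1]>1.4*c[0] else "white"
            g=unproj(mom(maskpts(d["mask"]),False),n,.013); p,_=fit(PUL,{n:d["mask"]},g[:2],.003,False)
            if p[1]>-.18 or not .4<p[0]<.7 : continue
            out.setdefault(col,{}).setdefault(n,(p,line2(imgs[n],n,p,.003)))
    return out
wrap=lambda x:(x+180)%360-180
def fetch(xy,phase,k):
    delta=wrap(KEY[k]-phase); g=70-delta/2; j=-20+delta/2; g1=g+90 if j>0 else g-90
    R=lambda y:Rd(np.radians(y))
    arm.move_to(up(xy,.12),R(g1)); hand.grip(.055); arm.move_l(up(xy,.0335),feed=.2); hand.grip(0); st("g1"); hand.grip(.05)
    arm.move_l(up(xy,.0335),R(g),feed=.3); hand.grip(0); st("g2"); arm.move_l(up(xy,.2),feed=.25)
    s=SEAT[k]; arm.move_to(up(s,.165),R(g+delta)); st("above seat"); return g+delta
def insert(k,y):
    s=SEAT[k]; R=lambda a:Rd(np.radians(a))
    arm.move_l(up(s,.149),feed=.15); f0=telemetry.observe()["force"]; arm.move_l(up(s,.1235),feed=.05); st("on shaft"); 
    for o in(0,3,-3,6,-6,9,-9,12,-12,16,-16,20,-20,25,-25):
        arm.move_l(up(s,.1190),R(y+o),feed=.03); q=st(f"off {o}")
        if q["force"][2]-f0[2]<5:
            arm.move_l(up(s,.1150),R(y+o),feed=.03); q=st("test")
            if q["force"][2]-f0[2]<8: break
    else: return False
    arm.move_l(up(s,.1058),feed=.05); st("seated"); hand.grip(.05); arm.move_l(up(s,.165),feed=.25); return True
E
python3 - <<'E'
from h import *
P=newpulleys()
for c in P:
    for n in P[c]: print(c,n,np.round(P[c][n][0],4),P[c][n][1])
imgs={n:optics.snapshot(n) for n in CAL}
for k in SEAT: print(k,[(n,line2(imgs[n],n,SEAT[k],.075,zl=0,r0=.0125,r1=.0195,boss=False)) for n in CAL])
E
```

```text
white scene [ 0.5012 -0.2352] (313.5, 149)
white top [ 0.4977 -0.2376] (324.7, 68)
lime scene [ 0.5924 -0.303 ] (23.2, 135)
lime top [ 0.5903 -0.3039] (24.8, 59)
teal scene [ 0.536  -0.3561] (322.3, 77)
teal top [ 0.5346 -0.3599] (347.8, 12)
1 [('scene', (334.1, 87)), ('top', (333.7, 30))]
2 [('scene', (309.7, 75)), ('top', (307.9, 44))]
3 [('scene', (10.9, 101)), ('top', (10.4, 31))]h.py:92: RuntimeWarning: All-NaN slice encountered
  d=(v-np.nanmedian(v[idx],axis=1))*(1 if bright else -1); d=np.nan_to_num(np.clip(d,0,None)); k=int(np.argmax(d))
```

```bash
echo 'KEY={1:333.,2:309.,3:11.3}' >> h.py; python3 - <<'E'
from h import *
y=fetch([.5912,-.3035],24,3); print(insert(3,y)); st("end")
E
```

```text
g1 t 46.4 F [-1.2 -0.2  6.4] T [-0.01  0.44 -0.06] w 0.0282 gf 30.0 p [ 0.5915 -0.3038  0.0343]
g2 t 49.1 F [-1.3  0.   0.5] T [-0.09  0.18 -0.02] w 0.0276 gf 30.0 p [ 0.5911 -0.3035  0.0335]
above seat t 51.7 F [-0.2 -0.1  0.4] T [-0.07  0.09 -0.03] w 0.0279 gf 30.0 p [0.6831 0.1659 0.165 ]
on shaft t 52.6 F [-0.6  0.2 -1.1] T [-0.08  0.06 -0.04] w 0.0281 gf 30.0 p [0.6829 0.1671 0.1235]
off 0 t 52.9 F [ 0.   0.6 -0.7] T [-0.12  0.05  0.04] w 0.0279 gf 30.0 p [0.6827 0.1671 0.1189]
test t 53.2 F [-0.2  0.6 -0.2] T [-0.12  0.12  0.01] w 0.0276 gf 30.0 p [0.6827 0.1671 0.1148]
seated t 53.5 F [1.  0.3 0.4] T [-0.08 -0.04  0.03] w 0.0277 gf 30.0 p [0.6829 0.1671 0.1054]
True
end t 54.5 F [ 0.2 -0.3 -0.3] T [-0.08  0.07 -0.  ] w 0.0504 gf 0.0 p [0.6834 0.1672 0.1664]
```

Straight in. White and teal next.

```bash
python3 -W ignore - <<'E'
from h import *
for col,k in(("white",2),("teal",1)):
    P=newpulleys()[col]; xy=np.mean([P[n][0] for n in P],0); ph=P["scene"][1][0] if "scene" in P else P["top"][1][0]
    imgs=optics.snapshot("scene"); l=line2(imgs,"scene",xy,.003); print(col,P,xy,l)
    if np.linalg.norm(xy-{"white":[.499,-.2365],"teal":[.535,-.358]}[col])>.006: print("moved"); break
    y=fetch(xy,{"white":(l[0]+317)/2,"teal":l[0]}[col],k); ok=insert(k,y); st("end"); print(ok)
    if not ok: break
E
```

```text
white {'scene': (array([ 0.49987634, -0.23417338]), (313.5, 163)), 'top': (array([ 0.49853859, -0.23752553]), (325.9, 54))} [ 0.49920746 -0.23584945] (318.0, 166)
g1 t 57.8 F [-1.3  0.3  8.7] T [ 0.16  0.3  -0.02] w 0.0283 gf 30.0 p [ 0.4996 -0.236   0.0342]
g2 t 60.5 F [-0.3 -0.6  0.8] T [-0.09  0.12 -0.03] w 0.0278 gf 30.0 p [ 0.4992 -0.2358  0.0335]
above seat t 62.7 F [-0.4  0.1 -0.2] T [-0.08  0.07  0.02] w 0.0277 gf 30.0 p [0.672  0.0763 0.1648]
on shaft t 63.6 F [-0.4 -0.7  0.3] T [-0.1   0.1  -0.03] w 0.0278 gf 30.0 p [0.6723 0.0775 0.1235]
off 0 t 63.9 F [-0.2  0.1 -0.5] T [-0.08  0.14 -0.03] w 0.0281 gf 30.0 p [0.6721 0.0775 0.1189]
test t 64.2 F [ 0.7  0.6 -0.4] T [-0.1   0.09 -0.02] w 0.028 gf 30.0 p [0.6721 0.0775 0.1148]
seated t 64.5 F [1.4 0.1 0.5] T [-0.08 -0.04 -0.01] w 0.0281 gf 30.0 p [0.6723 0.0775 0.1054]
end t 65.4 F [ 0.4 -0.7  0.3] T [-0.11  0.12  0.01] w 0.0504 gf 0.0 p [0.6728 0.0775 0.1663]
True
teal {'scene': (array([ 0.53582133, -0.35644281]), (323.3, 78)), 'top': (array([ 0.53380795, -0.35841992]), (234.0, 6))} [ 0.53481464 -0.35743137] (327.1, 78)
g1 t 68.8 F [-0.8  0.6  6.5] T [ 0.09  0.37 -0.03] w 0.0285 gf 30.0 p [ 0.5351 -0.3577  0.0342]
g2 t 71.5 F [-0.  -0.3 -0.3] T [-0.07  0.09 -0.04] w 0.0285 gf 30.0 p [ 0.5348 -0.3574  0.0335]
above seat t 73.7 F [-0.8 -0.4  0.1] T [-0.13  0.07 -0.01] w 0.0285 gf 30.0 p [ 0.6617 -0.0129  0.165 ]
on shaft t 74.6 F [-0.3 -0.9 -0.6] T [-0.04  0.07 -0.07] w 0.0283 gf 30.0 p [ 0.6617 -0.0116  0.1235]
off 0 t 74.9 F [-0.1  0.2  0.2] T [-0.04  0.06  0.02] w 0.0282 gf 30.0 p [ 0.6616 -0.0117  0.1189]
test t 75.2 F [ 0.7 -0.1 -0.8] T [-0.08  0.06  0.  ] w 0.0281 gf 30.0 p [ 0.6615 -0.0117  0.1147]
seated t 75.5 F [ 0.5 -0.6 -0.7] T [-0.07 -0.01  0.02] w 0.0282 gf 30.0 p [ 0.6616 -0.0117  0.1053]
end t 76.4 F [-0.5 -0.3 -0.6] T [-0.06  0.11  0.02] w 0.0501 gf 0.0 p [ 0.6623 -0.0118  0.1663]
True
```

```bash
cat >> h.py <<'E'
def iou_fit(model_parts,masks,p0,z=0,w=(.006,.006,.15)):
    from scipy.optimize import minimize
    S=8; big={n:cv2.resize(m.astype(np.uint8),None,fx=S,fy=S,interpolation=cv2.INTER_NEAREST) for n,m in masks.items()}
    def cost(p,ns):
        c=0
        for n in ns:
            r=np.zeros_like(big[n])
            for M in model_parts: cv2.fillConvexPoly(r,cv2.convexHull(np.int32(np.round((proj(place(M,p,z),n)+.5)*S))),1)
            c+=1-(r&big[n]).sum()/(r|big[n]).sum()
        return c
    def run(ns):
        sx=np.array([p0]+[np.array(p0)+np.eye(3)[i]*w[i] for i in range(3)])
        r=minimize(cost,p0,args=(ns,),method="Nelder-Mead",options=dict(initial_simplex=sx,xatol=1e-4,fatol=1e-4,maxiter=150)); return r.x,r.fun
    return {k:run(v) for k,v in {**{n:[n] for n in masks},"both":list(masks)}.items()}
E
python3 -W ignore - <<'E'
from h import *
arm.move_to([.48,-.32,.22],Rd(np.radians(45)))
ims={n:optics.snapshot(n) for n in CAL}
cv2.imwrite("pics/top2.png",cv2.resize(ims["top"][140:280,120:320,::-1],None,fx=4,fy=4,interpolation=cv2.INTER_CUBIC))
for nm,parts,p0 in(("scraper",[SCR[:8],SCR[8:]],(.436,.073,1.73)),("sheath",[SHE],(.432,.3645,1.62))):
    D=detect(nm); M={}
    for n in D:
        M[n]=D[n][0]["mask"]; print(nm,n,[(round(d["conf"],2),d["mask"].sum(),d["extent"]) for d in D[n]])
    for k,v in iou_fit(parts,M,p0).items(): print(nm,k,np.round(v[0],4),round(v[1],3))
# handle from blue colour
for n,im in ims.items():
    h=cv2.cvtColor(im,cv2.COLOR_RGB2HSV); m=((h[...,0]>105)&(h[...,0]<125)&(h[...,1]>150)&(h[...,2]>60)).astype(np.uint8)
    x0,y0,x1,y1={"top":(200,235,300,290),"scene":(240,150,330,220)}[n]; z=np.zeros_like(m); z[y0:y1,x0:x1]=m[y0:y1,x0:x1]
    z=cv2.morphologyEx(z,cv2.MORPH_CLOSE,np.ones((5,5)))
    r=iou_fit([SCR[:8]],{n:z>0},(.436,.073,1.73)); print("handle",n,z.sum(),np.round(r[n][0],4),round(r[n][1],3))
st()
E
```

```text
scraper scene [(0.71, np.int64(507), [261.4, 162.1, 311.4, 199.0]), (0.55, np.int64(5690), [263.8, 180.9, 395.1, 279.3])]
scraper top [(0.95, np.int64(569), [220.5, 248.3, 272.2, 267.0]), (0.72, np.int64(19), [395.9, 201.1, 402.9, 206.9])]
scraper scene [0.4373 0.072  1.7369] 0.134
scraper top [0.4362 0.0689 1.7299] 0.093
scraper both [0.4368 0.0697 1.7349] 0.241
sheath scene [(0.6, np.int64(479), [334.2, 131.9, 363.5, 154.7])]
sheath top [(0.98, np.int64(602), [147.8, 240.6, 175.5, 269.5]), (0.65, np.int64(413), [317.4, 133.0, 336.6, 156.3])]
sheath scene [0.431  0.3647 1.6539] 0.05
sheath top [0.4305 0.3623 1.621 ] 0.054
sheath both [0.4309 0.3629 1.6445] 0.129
handle scene 189 [0.4338 0.0729 1.8272] 0.366
handle top 214 [0.4365 0.0717 1.7554] 0.194
 t 78.1 F [0.4 0.6 0. ] T [-0.1   0.13  0.04] w 0.0503 gf 0.0 p [ 0.4804 -0.3195  0.2199]
```

View pics/top2.png

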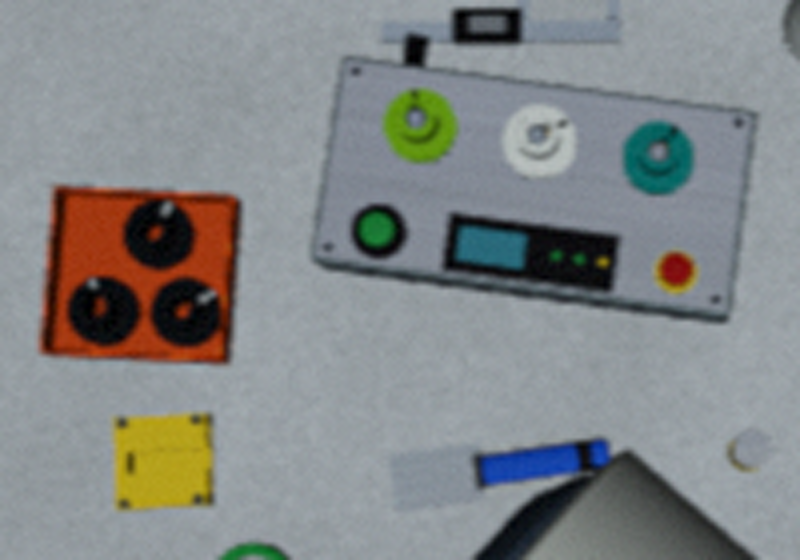

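```bash
cat > scr.py <<'E'
from h import *
sh=np.array([.4308,.3635]); ys=1.632; u=np.array([np.cos(ys),np.sin(ys)]); end=sh+u*.025
p=np.array([.4367,.071]); yw=1.733
arm.move_to(up(p,.12),Rd(yw)); hand.grip(.05); arm.move_l(up(p,.018),feed=.15); hand.grip(0); st("grip")
arm.move_l(up(p,.0195),feed=.05)
q=end-u*(.120+.085); arm.move_l(up(q,.0195),Rd(ys),feed=.12); s=st("pre"); f0=s["force"]
for d in(.05,.04,.03,.02,.012,.008,.005,.003,.001,-.001,-.003):
    q=end-u*(.120+d); arm.move_l(up(q,.0195),feed=.06); s=st(f"d {d}")
    if np.linalg.norm((s["force"]-f0)[:2])>8: break
E
python3 scr.py
```

```text
grip t 81.2 F [-0.5  1.   8. ] T [-0.08  0.18 -0.05] w 0.0238 gf 30.0 p [0.4369 0.071  0.0184]
pre t 82.5 F [ 0.  -0.2 -0.6] T [-0.05  0.05  0.01] w 0.0241 gf 30.0 p [0.4417 0.1834 0.0195]
d 0.05 t 83.2 F [ 0.6 -0.4 -1.1] T [-0.11  0.02  0.02] w 0.0238 gf 30.0 p [0.4395 0.2188 0.0195]
d 0.04 t 83.5 F [ 0.7  0.1 -0.8] T [-0.1   0.08  0.07] w 0.0243 gf 30.0 p [0.4391 0.229  0.0195]
d 0.03 t 83.9 F [ 0.3 -0.5 -0.2] T [-0.05  0.02  0.04] w 0.024 gf 30.0 p [0.4384 0.2391 0.0195]
d 0.02 t 84.2 F [-0.9  0.4 -1. ] T [-0.1  -0.01  0.02] w 0.0239 gf 30.0 p [0.4378 0.2491 0.0195]
d 0.012 t 84.5 F [-0.1  0.3 -1.7] T [-0.13  0.03 -0.01] w 0.0238 gf 30.0 p [0.4373 0.2571 0.0195]
d 0.008 t 84.7 F [ 0.4 -0.4 -0.5] T [-0.15  0.05  0.02] w 0.0242 gf 30.0 p [0.4371 0.2609 0.0195]
d 0.005 t 85.0 F [-0.3 -0.5 -2.2] T [-0.12  0.04  0.01] w 0.0235 gf 30.0 p [0.4369 0.2638 0.0195]
d 0.003 t 85.2 F [ 0.5  0.2 -1.6] T [-0.12 -0.01 -0.03] w 0.0238 gf 30.0 p [0.4368 0.2658 0.0195]
d 0.001 t 85.5 F [ 0.6 -0.3 -2.2] T [-0.11  0.04 -0.06] w 0.0235 gf 30.0 p [0.4367 0.2678 0.0195]
d -0.001 t 85.7 F [-0.6 -1.7 -1.8] T [-0.32  0.02  0.01] w 0.0239 gf 30.0 p [0.4365 0.2696 0.0195]
d -0.003 t 86.0 F [  4.3 -19.6   1.2] T [-3.6  -0.86 -0.15] w 0.0237 gf 30.0 p [0.4362 0.2702 0.0194]
```

The contact force shows the blade has reached the slot's end. I'll back off slightly, release and check.

```bash
cat > rel.py <<'E'
from h import *
e=telemetry.observe()["ee_pos"]; u=np.array([np.cos(1.632),np.sin(1.632)])
q=np.array(e[:2])-u*.0015; arm.move_l(up(q,.0195),feed=.03); arm.move_l(up(q,.0183),feed=.03); st("low")
hand.grip(.05); arm.move_l(up(q,.15),feed=.25)
arm.move_to([.48,-.25,.25],Rd(np.radians(45)))
ims={n:optics.snapshot(n) for n in CAL}
W=np.zeros((600,800,3),np.uint8)
W[:300]=cv2.resize(ims["top"][180:280,130:330],None,fx=4,fy=4)[:300,:,::-1] if 0 else cv2.resize(ims["top"][195:270,130:330],None,fx=4,fy=4,interpolation=cv2.INTER_CUBIC)[...,::-1]
W[300:]=cv2.resize(ims["scene"][120:270,230:430],None,fx=2,fy=2,interpolation=cv2.INTER_CUBIC)[...,::-1].repeat(1,0) [:300,:].copy() if 0 else cv2.copyMakeBorder(cv2.resize(ims["scene"][120:270,230:430],None,fx=2,fy=2,interpolation=cv2.INTER_CUBIC)[...,::-1],0,0,0,400,cv2.BORDER_CONSTANT)
cv2.imwrite("pics/chk.png",W)
for n in CAL:
    for d in optics.masks_of("start_top",n)[:2]: print(n,round(d["conf"],2),d["extent"])
for n in CAL:
    g=ims[n].astype(int); m=(g[...,1]>1.6*g[...,0])&(g[...,1]>1.6*g[...,2])&(g[...,1]>50)
    x0,y0,x1,y1={"top":(200,185,230,210),"scene":(338,175,362,200)}[n]; r,c=np.nonzero(m[y0:y1,x0:x1]); print("green",n,len(r),unproj([c.mean()+x0,r.mean()+y0],n,.087))
st()
E
python3 rel.py
```

```text
low t 86.5 F [-0.3 -0.5  2. ] T [-0.1   0.03  0.01] w 0.024 gf 30.0 p [0.4365 0.269  0.0184]
top 0.44 [209.6, 191.9, 215.9, 204.7]
green scene 50 [0.60453005 0.19499558 0.087     ]
green top 63 [0.60319775 0.19572864 0.087     ]
 t 89.8 F [ 0.  -0.1 -0.1] T [-0.09  0.11  0.01] w 0.0497 gf 0.0 p [ 0.4802 -0.2494  0.2499]
```

View pics/chk.png

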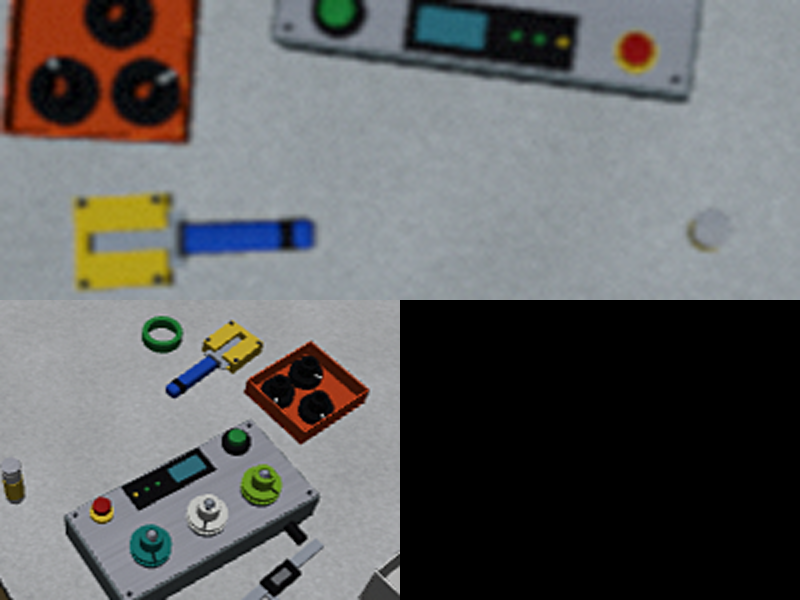

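Both views show the blade home in the sheath, three worn pulleys in the tray and three new ones seated. I'll press start now.

```bash
python3 - <<'E'
from h import *
b=[.604,.1955]
arm.move_to(up(b,.17),Rd(np.radians(83))); hand.grip(0); arm.move_l(up(b,.106),feed=.15); f0=st("near")["force"][2]
for z in(.103,.101,.099,.0975,.0965,.0955,.0945,.0935):
    arm.move_l(up(b,z),feed=.03); s=st(z)
    if s["force"][2]-f0>12: break
arm.sleep(.2); st("held"); arm.move_l(up(b,.17),feed=.15)
arm.move_to([.48,-.25,.25],Rd(np.radians(45))); arm.sleep(.5)
im=optics.snapshot("top"); cv2.imwrite("pics/fin.png",cv2.resize(im[150:280,130:330,::-1],None,fx=4,fy=4)); st()
E
```

```text
near t 93.0 F [ 0.4  0.2 -0.4] T [-0.06  0.01  0.04] w 0.0003 gf 0.0 p [0.6043 0.1956 0.1065]
0.103 t 93.2 F [0.1 0.4 0.3] T [-0.09  0.04 -0.04] w 0.0006 gf 0.0 p [0.6043 0.1956 0.1037]
0.101 t 93.5 F [1.4 0.5 2.6] T [-0.05 -0.16  0.02] w 0.0006 gf 1.0 p [0.6043 0.1956 0.1013]
0.099 t 93.7 F [ 0.7 -0.1  3.3] T [-0.03 -0.2  -0.01] w 0.0002 gf 1.6 p [0.6042 0.1955 0.099 ]
0.0975 t 94.0 F [2.5 0.1 4.5] T [-0.04 -0.31 -0.04] w 0.0006 gf 2.0 p [0.6042 0.1955 0.0976]
0.0965 t 94.2 F [2.3 0.8 4.5] T [ 0.05 -0.4   0.05] w 0.0007 gf 2.3 p [0.6042 0.1955 0.0965]
0.0955 t 94.5 F [-1.2 -0.3 13.4] T [-0.13  0.08 -0.05] w 0.0005 gf 6.6 p [0.6042 0.1955 0.0961]
held t 94.7 F [-0.9  0.5 12.8] T [-0.11  0.02  0.04] w 0.0003 gf 6.5 p [0.6042 0.1955 0.0962]
 t 97.6 F [-0.2 -0.6 -0.1] T [-0.05  0.11  0.02] w 0.0003 gf 0.0 p [ 0.48 -0.25  0.25]
```

View pics/fin.png

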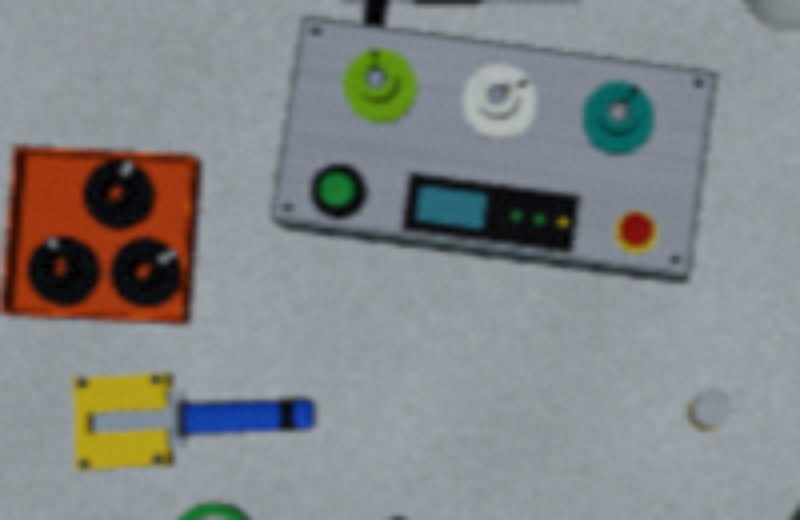

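The button bottomed out at 13 N and was released. The last picture shows everything in place.

```bash
python3 -c "
from rig import arm
print(arm.sign_off())"
```

```text
the job is handed in; nothing more can be done
None
```

I handed the job in at about 98 s of the 210 s allowed (no verdict came back): three worn pulleys are in the tray, three new ones are seated on their spindles, the blade is home in its sheath, and start was pressed and released.

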